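Print the right ear's hearing test

TASK

The printer beside the audiometer has a new paper roll: push its lid down fully shut, and push the upper of the two slide switches at the right of the audiometer's panel (the one farther from you) all the way to the right (right ear), in either order. Then press the print key - of the two keys side by side at the upper left of the controls, the right-hand one - right down, and finish while still holding it down. Use the fingertips only: grasp and lift nothing, and leave the other controls and the things on the desk as they are.

Things in the scene. Friction and masses are not known exactly. Their poses are not given: they have to be found in the camera images.
- audiometer: White and blue desk audiometer, 305 deep (x) x 386 wide (y) x 131 mm high, fixed. Origin: centre of its underside; x to its back, y to its left, z up. Its control panel slopes, rising 0.32 mm per mm towards the back: the normal is (-0.3025, 0, 0.953) in this frame. Behind x = +48 mm the raised back housing is 128 mm high.
- audiometer_slide_ear (a joint): The upper slide switch at the panel's right (the one nearer the back): 0 = left end (left ear), 0.0165 m = right end (right ear), moves along the audiometer's -y. Friction 0.4 N; stays where it is left.
- ear_switch_cap (a point): Centre of the upper slide switch's black cap top. The cap is 9 mm (up the slope) x 12.5 mm (across); its top stands 6 mm off the panel, its underside 1.5 mm; it travels with the switch. Axes as the audiometer's.
- audiometer_slide_path (a joint): The lower slide switch, 31 mm nearer the robot than the upper one and of the same shape. To be left as it is. 0 = left end, 0.0165 m = right end.
- path_switch_cap (a point): Centre of the lower slide switch's cap top (the switch to be left alone).
- audiometer_key_store (a joint): The print key: 0 = up, 0.0018 m = fully down. Sprung: 4 N per mm, about 7.5 N fully down; springs back when let go. It moves along the panel's normal, into the panel.
- store_key_top (a point): Centre of the print key's top: the right-hand key of the pair in the upper row, up and left of the dial. Top 18 mm (up the slope) x 13 mm (across), parallel to the panel and 7 mm off it while up. The neighbouring key of the pair is 30 mm to its left, middle to middle; the third key 34 mm nearer the robot and 30 mm to the left.
- audiometer_key_talk (a joint): Left-hand key of the upper pair: 0 up, 0.0018 m down, sprung as the print key. To be left alone.
- audiometer_key_present (a joint): Single key below that one (33 mm nearer the robot, level with the dial): 0 up, 0.0018 m down. To be left alone.
- audiometer_key_pulse (a joint): Left key of the upper pair right of the dial: 0 up, 0.0018 m down. To be left alone.
- audiometer_key_warble (a joint): Right key of the upper pair right of the dial: 0 up, 0.0018 m down; its right edge is 51 mm left of the middle of the upper slide switch's cap when that is at its left end. To be left alone.
- receipt_printer: Black desk printer, 158 deep (x) x 142 wide (y) x 137 mm high, fixed, right of the audiometer. Origin: centre of its underside; x to its back, y to its left, z up. Two side walls, 6 mm thick with 130 mm between them, stand beside the lid; lying shut, the lid slopes down by 18 degrees from back to front.
- receipt_printer_lid (a joint): Printer lid: 0 = shut, 1.05 rad = fully open, front edge up. It stands open by friction (0.05 N m); below about 0.8 rad its weight may carry it slowly down, which takes many seconds.
- lid_front_edge (a point): Middle of the lid's front (free) edge on its upper face. The lid is a flat plate, 129 mm wide and 98 mm from this edge to the hinge, 3.5 mm thick; this point travels with the lid. Shut, it lies 101 mm above the table.
- lid_hinge (a point): Middle of the lid's hinge line, at the printer's back, 128 mm above the table; the line runs along the printer's y.
- specula_tub: Round tub with a lid, 70 mm across, 60 mm high, loose, a bystander before the printer. Origin: centre of the underside.
- battery_1: Black battery standing on end, 14 x 50 mm high, loose, a bystander between audiometer and printer. Origin: centre of the underside.
- battery_2: Another battery of that size, standing behind the first, a bystander. Origin: centre of the underside.
- dressing_jar: Steel jar with a loop on its lid, 119 mm across, 87 mm high, loose, a bystander before the printer. Origin: centre of the underside.

How it is judged:
By the outcome, as a careful person would: the job done as asked, in the order asked, and still so for the second after the job is handed in, while the arm keeps its last pose, push and grip.
It also fails if it takes over 48 s, if anything falls off the work surface, if the arm or the gripper's body presses on something with over 40 N, if the wrist force passes 120 N, or if a joint passes its speed limit or range.

ROBOT

A 6-joint arm with a two-finger parallel gripper is mounted at the origin on a cart in front of the work surface, level with it; the furniture and walls round the work are solid. World frame = base frame: x ahead of the robot, y to its left, z up, the work surface at z = 0. Lengths are in m, angles in rad, forces in N, time in s.
With the tool pointing down it reaches from about 0.35 to 0.85 m from the base axis. Payload 8.1 kg.
Tool frame: the origin (TCP) lies on the mounting face of the last link; the fingertips stand 186 mm ahead of it and the grasp point (between the pads) lies 167 mm ahead of it; z points along the fingers, y is the line along which they close (so a half turn about z gives the same grasp; the last joint's range is limited). The gripper opens to 93 mm and grips with 3 to 60 N. Pads are 15 mm wide; open, the fingers measure 128 mm over their backs; the gripper's body (75 mm by 188 mm) begins 65 mm behind the grasp point.
Start: joints at [1.026, 0.13, 1.488, -0, 1.523, -0.085], TCP at [0.266, 0.538, 0.405] pointing down, gripper open.
Joint ranges: [-2.96, 2.96], [-0.89, 2.26], [0.02, 2.5], [-1.34, 4.48], [0, 2.73], [-2.66, 2.66]. Speed limits (rad/s): [2.39, 2.39, 2.79, 3.14, 3.14, 3.14].

INTERFACE

Orientations are given as a rotation vector (axis times angle).
In Python, from station import r gives the robot as it stands. The module is installed in compiled form; this text tells all that it offers.
- The arm moves only by the tool carry_out, never from a script. Its argument "motion" is a list of rows, each a list of 5 numbers: the shift along the tool's x, y, z in cm, then the turn about the tool's z in degrees, then the opening, from 0 (shut) to 1 (fully open). A call has exactly 10 rows; each row shifts and turns the commanded pose from where the row before left it, along the tool's axes as they then stand; what a row does not reach is not made up. A row lasts 1/8 s, in which the tool goes at most 62.5 mm and 10.7 degrees, less where a joint would pass 70% of its speed; a pose out of reach is approached as far as the arm can. A call is refused whole if a number of a shift passes 6.25 or a number of a turn 10.7, either way. A call with a gripper value outside its range is refused whole. The fingers move at their own pace and stop on an object; the grip force is fixed at half the most. Time passes only in rows, so rows that do not move let the fingers close, or fill a call up. It gives the time, the measured TCP pose, the force, the opening and the grip force at its end, in the units of the state.
- r.get_obs(): the state, without advancing time (a new reading comes with each control period).
- r.snapshot(name): name is "scene" or "side" or "wrist"; returns (picture, depth): 480x640x3 uint8, red, green, blue; 480x640 float32, m along the optical axis (not along the pixel's ray), 0 where there is no reading.
- r.calibration(name): a dict with "fx", "fy", "cx", "cy" (pixels), "world_from_camera" (4x4, takes a point from camera to world coordinates); the wrist camera has in their place "mount" (4x4, takes a point from camera to tool coordinates, whose origin is the TCP and whose axes are the flange's). Camera axes: x right, y down, z forward; pixel columns grow to the right and rows downward; lengths in m; the calibration is good to about 2 mm. A picture is of the moment at which its call begins: read the wrist's pose just before it. calibration takes no time and is no camera call.
- r.close_job(): hands the job in; it is judged then, once.
The state is a dict: "time_s": time; "joints": joint angles; "qvel": joint speeds; "joint_efforts": joint torques, N m; "tcp_pos": TCP position; "tcp_rot": TCP orientation; "wrist_force": force on the tool from outside, world axes, zero at the start; "moment": the same for the moment, N m; "grip_width": opening from 0.0 (shut) to 1.0 (fully open); "gripper_force": force on a finger pad.
Only numpy, scipy, OpenCV 4.12 (cv2) and the standard library are available. Lean on these libraries where they do the work, as an engineer would, in place of code of your own. Each camera call takes 0.05 s, during which the arm holds its last target. There are 200 camera calls.

## Working session

There is one attempt and no reset: what is moved stays moved. The work goes in short steps, Python scripts to look and compute and a tool call to move; the robot and the scene stay as the last step left them, time stands still between calls to the robot, and variables do not carry over. Pictures are saved under pics/ and viewed, at most 10 in all, crops included, and the job is handed in when it is done.

Besides the shell and the picture viewer there is one more tool, called after "Emit:" in YAML: its name, and indented under it one key for each argument. carry_out: Moves the arm, as the interface text tells. Its arguments: {"type":"object","properties":{"motion":{"type":"array","items":{"type":"array","items":{"type":"number"}}}},"required":["motion"]}

```bash
mkdir -p pics; cat > h.py <<'E'
import numpy as np, cv2
from scipy.spatial.transform import Rotation as R
from station import r
def snap(n):
    o=r.get_obs(); p,d=r.snapshot(n); c=r.calibration(n)
    if n=='wrist':
        T=np.eye(4);T[:3,:3]=R.from_rotvec(o['tcp_rot']).as_matrix();T[:3,3]=o['tcp_pos'];T=T@c['mount']
    else: T=np.array(c['world_from_camera'])
    np.savez(f'{n}.npz',p=p,d=d,T=T,k=[c['fx'],c['fy'],c['cx'],c['cy']]); return p
def world(n,u,v,z=None):
    s=np.load(f'{n}.npz');fx,fy,cx,cy=s['k']
    d=s['d'][int(round(v)),int(round(u))] if z is None else z
    return (s['T']@[ (u-cx)/fx*d,(v-cy)/fy*d,d,1])[:3]
E
python3 - <<'E'
from h import *
o=r.get_obs();print({k:np.round(v,3).tolist() for k,v in o.items()})
for n in ('scene','side'):
    p=snap(n);cv2.imwrite(f'pics/{n}0.png',p[:,:,::-1]);s=np.load(n+'.npz');print(n,np.round(s['T'],3).tolist(),s['k'])
E
```

```text
{'time_s': 0.0, 'joints': [1.026, 0.131, 1.489, 0.0, 1.523, -0.085], 'qvel': [-0.003, -0.001, 0.0, -0.001, 0.0, -0.001], 'joint_efforts': [0.002, -55.982, -49.178, 0.077, 0.035, -0.0], 'tcp_pos': [0.266, 0.537, 0.404], 'tcp_rot': [-0.716, -3.058, 0.003], 'wrist_force': [-0.096, -0.634, -0.409], 'moment': [-0.027, 0.02, -0.045], 'gripper_force': 0.0, 'grip_width': 1.0}
scene [[0.868, -0.18, 0.463, -0.056], [-0.496, -0.357, 0.792, -1.024], [0.023, -0.917, -0.399, 0.551], [0.0, 0.0, 0.0, 1.0]] [464.88762712 464.88762712 320.2055589  243.71981804]
side [[0.993, -0.051, 0.109, 0.358], [-0.119, -0.534, 0.837, -1.018], [0.015, -0.844, -0.536, 0.693], [0.0, 0.0, 0.0, 1.0]] [465.20794771 465.20794771 319.18966399 239.66264238]
```

View pics/scene0.png

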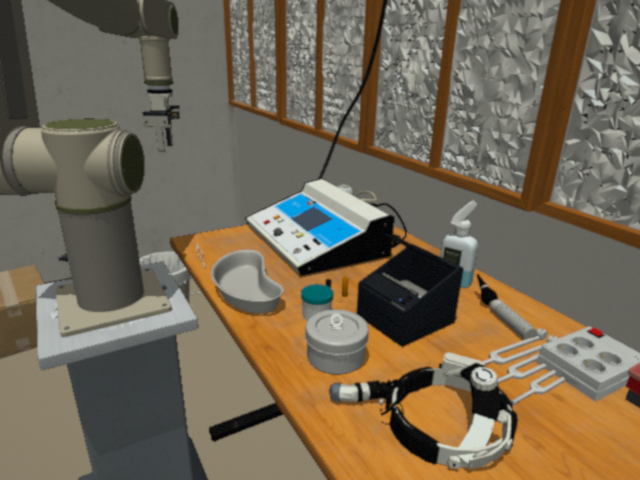

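View pics/side0.png

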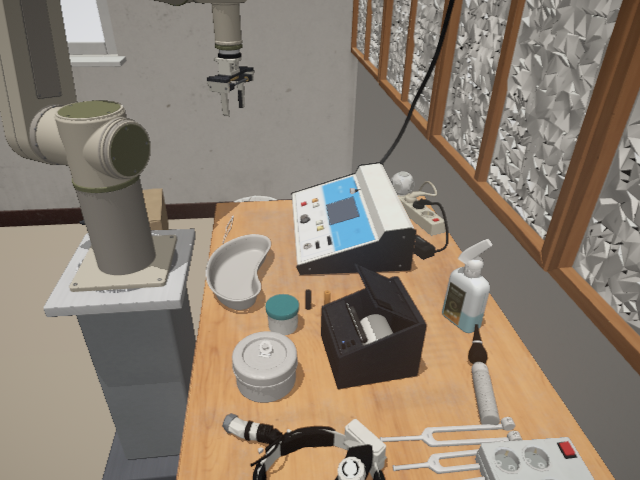

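The scene view shows the audiometer (~320,225), the printer with its lid raised (~410,295), and the tub, batteries and jar in front of the printer. The side view shows the same: panel at ~(335,215), slide switches at ~(308-330,243), and open lid at ~(385,290). I'll enlarge the side view.

```bash
python3 - <<'E'
from h import *
p=np.load('side.npz')['p']
cv2.imwrite('pics/c1.png',cv2.resize(p[160:400,270:470],(667,600*800//667+80)[:1]+(800,),interpolation=cv2.INTER_CUBIC)[:600,:, ::-1] if 0 else cv2.resize(p[160:360,280:440],None,fx=3,fy=3,interpolation=cv2.INTER_CUBIC)[:,:,::-1])
E
```

```text
(no output)
```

View pics/c1.png

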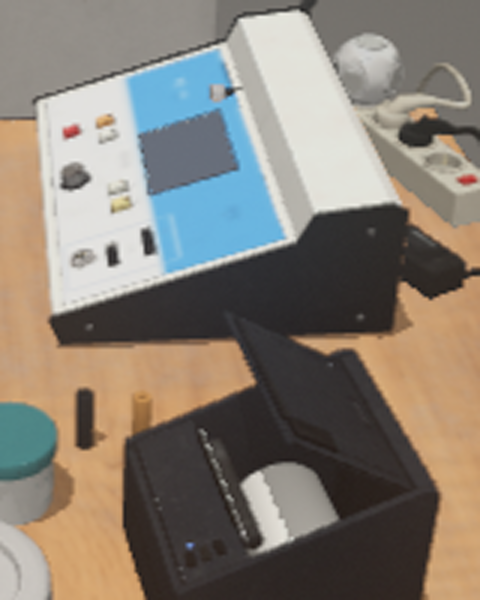

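The crop shows the print key (white, right of orange) at side pixel ~(316,205). The upper switch is at ~(329,240) and the lower at ~(317,244). The lid's front-edge corners are at ~(357,267) and (381,307), and its hinge end is at ~(392,280)-(416,321).

```bash
python3 - <<'E'
from h import *
c=lambda u,v:(280+u/3,160+v/3)
for n,u,v in [('print',108,135),('orange',105,120),('upsw',149,240),('lowsw',112,253),('panelFL',42,108),('panelFR',58,310),('panelBR',300,235),('lidF1',233,322),('lidF2',298,436),('lidmid',272,385),('hinge1',335,360),('hinge2',410,485),('hous_r',395,208),('printerFL',130,440),('printerFR',180,590)]:
    print(n,np.round(world('side',*c(u,v)),3))
o=r.get_obs();print(np.round(R.from_rotvec(o['tcp_rot']).as_matrix(),3).tolist());print(np.round(r.calibration('wrist')['mount'],3).tolist())
E
```

```text
print [0.499 0.156 0.06 ]
orange [0.5   0.19  0.059]
upsw [ 0.512 -0.036  0.062]
lowsw [ 0.48  -0.046  0.057]
panelFL [0.443 0.261 0.038]
panelFR [ 0.43  -0.091  0.034]
panelBR [ 0.622 -0.108  0.105]
lidF1 [ 0.521 -0.327  0.185]
lidF2 [ 0.539 -0.431  0.179]
lidmid [ 0.533 -0.388  0.182]
hinge1 [ 0.595 -0.309  0.136]
hinge2 [ 0.61  -0.428  0.133]
hous_r [ 0.696 -0.109  0.126]
printerFL [ 0.46  -0.317  0.086]
printerFR [ 0.472 -0.451  0.086]
[[-0.896, 0.444, -0.001], [0.444, 0.896, -0.001], [0.0, -0.002, -1.0]]
[[-0.001, -0.966, -0.259, 0.072], [1.0, -0.001, -0.0, -0.0], [-0.0, -0.259, 0.966, 0.021], [0.0, 0.0, 0.0, 1.0]]
```

Emit:
carry_out:
  motion:
    - [-3.7,-3.4,0,0,0]
    - [-3.7,-3.4,0,0,0]
    - [-3.7,-3.4,0,0,0]
    - [-3.8,-3.5,0,0,0]
    - [-3.8,-3.5,0,0,0]
    - [-3.8,-3.5,0,0,0]
    - [-3.8,-3.5,0,0,0]
    - [-3.8,-3.5,0,-7.7,0]
    - [0,0,0,-7.7,0]
    - [0,0,0,-7.7,0]

```text
time_s: 1.35
tcp_pos: [0.4132, 0.1549, 0.4043]
tcp_rot: [-0.085, -3.14, 0.0]
wrist_force: [-0.3, -0.1, -0.6]
grip_width: 0.013
gripper_force: 0.0
```

```bash
python3 - <<'E'
from h import *
p=snap('wrist');o=r.get_obs();print(o['time_s'],o['tcp_pos'],o['joints'],o['grip_width'],o['wrist_force']);print(np.round(R.from_rotvec(o['tcp_rot']).as_matrix(),3).tolist())
cv2.imwrite('pics/w1.png',cv2.resize(p,(800,600),interpolation=cv2.INTER_CUBIC)[:,:,::-1])
E
```

```text
1.4 [0.41308418 0.15526806 0.40432341] [ 2.43251164e-01 -3.12439113e-01  1.90503862e+00  9.32662611e-06
  1.54978001e+00 -1.28048606e+00] 0.004242713549152156 [-0.53465331  0.75803495  0.28443348]
[[-0.999, 0.047, -0.001], [0.047, 0.999, -0.0], [0.001, -0.0, -1.0]]
```

View pics/w1.png

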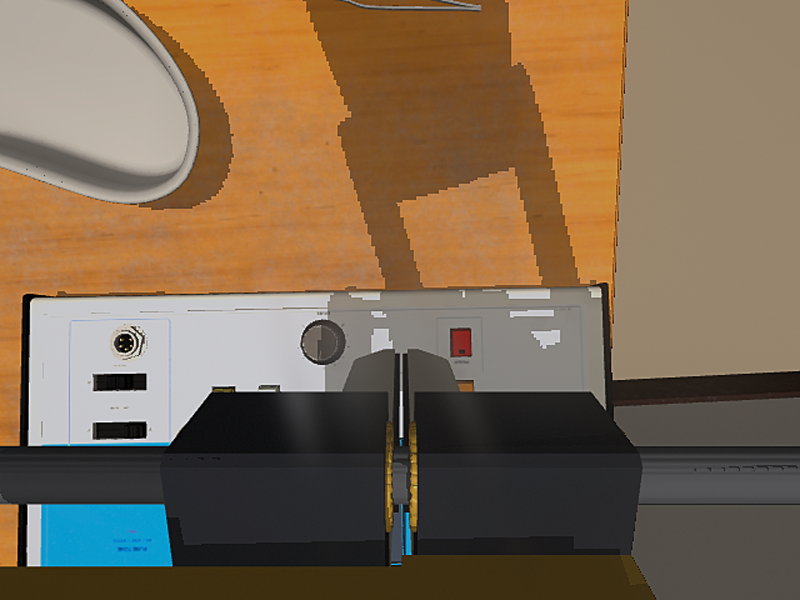

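The wrist view shows the panel upside down, with the two slide switches at (120,382) and (118,430). The print key is hidden behind the closed fingers at (400,370). I'll move forward and to the right to clear the view.

Emit:
carry_out:
  motion:
    - [-2,-2,0,0,0]
    - [-2,-2,0,0,0]
    - [-2,-2,0,0,0]
    - [-2,-2,0,0,0]
    - [0,-1,0,0,0]
    - [0,0,0,0,0]
    - [0,0,0,0,0]
    - [0,0,0,0,0]
    - [0,0,0,0,0]
    - [0,0,0,0,0]

```text
time_s: 2.65
tcp_pos: [0.4878, 0.0618, 0.4048]
tcp_rot: [0.088, 3.14, 0.0]
wrist_force: [0.1, -0.0, 0.1]
grip_width: 0.007
gripper_force: 0.0
```

```bash
python3 - <<'E'
from h import *
p=snap('wrist');o=r.get_obs();print(o['time_s'],o['tcp_pos'])
cv2.imwrite('pics/w2.png',cv2.resize(p[:380],(800,475),interpolation=cv2.INTER_CUBIC)[:,:,::-1])
E
```

```text
2.7 [0.4877776  0.06169373 0.4047734 ]
```

View pics/w2.png

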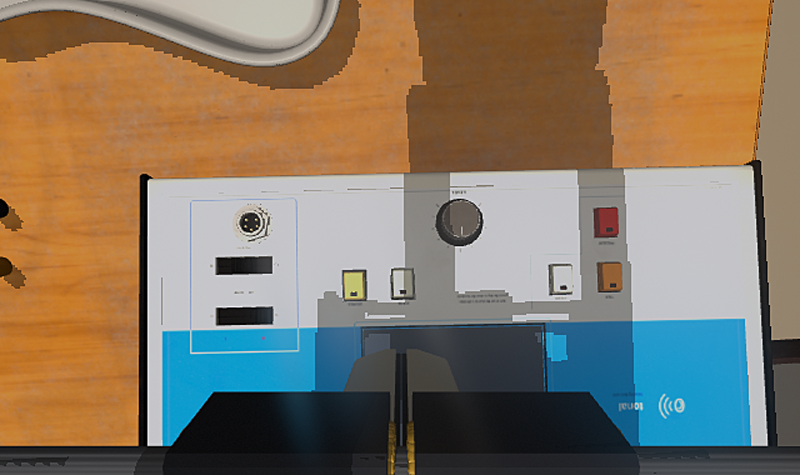

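The print key is at view (561,279), the orange neighbour at (609,277). The upper switch slot is at (244,316), the lower at (244,265). I'll enlarge with contrast to find the cap.

```bash
python3 - <<'E'
from h import *
p=np.load('wrist.npz')['p']
a=cv2.resize(p[200:270,160:230],None,fx=8,fy=8,interpolation=cv2.INTER_CUBIC)
a=np.clip(255*(a/255.)**0.4,0,255).astype(np.uint8)
b=cv2.resize(p[200:260,420:450],None,fx=8,fy=8,interpolation=cv2.INTER_CUBIC)
b=np.pad(b,((0,80),(0,0),(0,0)))
cv2.imwrite('pics/w3.png',np.hstack([a,b])[:,:,::-1])
for y in(210,212,214,250,252,254): print(y,p[y,168:224].sum(1).tolist())
E
```

```text
210 [601, 604, 608, 639, 406, 173, 81, 65, 72, 70, 71, 67, 70, 70, 75, 73, 74, 65, 61, 56, 77, 51, 61, 65, 59, 74, 76, 80, 93, 95, 103, 105, 103, 105, 118, 125, 127, 142, 157, 164, 171, 175, 181, 183, 190, 191, 191, 191, 171, 209, 645, 612, 522, 587, 599, 597]
212 [442, 430, 568, 644, 404, 171, 76, 51, 65, 69, 64, 65, 64, 68, 63, 65, 72, 58, 59, 55, 78, 51, 66, 65, 60, 75, 72, 79, 92, 89, 98, 105, 100, 101, 114, 120, 120, 134, 149, 158, 158, 166, 174, 176, 184, 186, 190, 188, 168, 198, 646, 607, 599, 600, 476, 596]
214 [607, 609, 613, 642, 404, 167, 120, 64, 73, 71, 72, 75, 77, 74, 73, 73, 78, 56, 52, 60, 75, 50, 62, 64, 60, 69, 75, 78, 85, 86, 92, 100, 100, 96, 112, 122, 123, 137, 157, 162, 167, 176, 180, 185, 188, 189, 194, 190, 174, 209, 642, 604, 593, 593, 593, 591]
250 [597, 597, 605, 633, 472, 169, 97, 18, 68, 68, 69, 68, 71, 70, 65, 69, 70, 69, 72, 70, 73, 74, 73, 74, 76, 75, 74, 71, 78, 75, 82, 81, 77, 83, 89, 94, 84, 89, 111, 119, 112, 132, 139, 136, 144, 154, 170, 179, 162, 144, 313, 629, 601, 591, 588, 585]
252 [551, 526, 555, 635, 472, 168, 102, 26, 73, 73, 75, 69, 69, 70, 71, 67, 63, 69, 65, 67, 69, 69, 65, 66, 72, 66, 69, 66, 68, 72, 76, 79, 62, 83, 86, 92, 81, 83, 113, 118, 112, 131, 136, 135, 140, 150, 165, 176, 163, 142, 314, 631, 532, 506, 550, 584]
254 [602, 604, 606, 636, 472, 168, 100, 23, 66, 70, 71, 66, 70, 72, 72, 71, 68, 72, 74, 72, 73, 70, 75, 74, 74, 77, 68, 71, 79, 80, 80, 81, 62, 82, 87, 91, 78, 78, 106, 114, 103, 126, 135, 131, 141, 144, 166, 173, 161, 139, 310, 628, 596, 584, 584, 582]
```

View pics/w3.png

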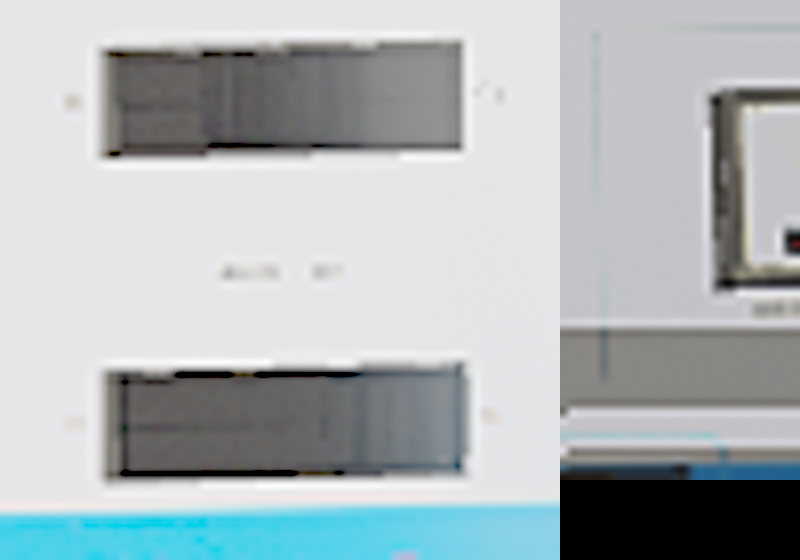

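The contrast crop gives the slots at about px (173-217, 206-219) and (173-217, 246-260), but the caps are ambiguous in colour. I'll use depth relative to the panel plane.

```bash
python3 - <<'E'
from h import *
s=np.load('wrist.npz');fx,fy,cx,cy=s['k'];d=s['d'];print(s['k'])
v,u=np.mgrid[:480,:640];P=np.stack([(u-cx)/fx*d,(v-cy)/fy*d,d,np.ones_like(d)],-1)@s['T'].T;P=P[...,:3]
m=np.zeros(d.shape,bool);m[155:250,240:262]=1;m[150:190,280:340]=1;m[225:250,385:430]=1;m[160:255,132:145]=1;m[155:200,420:460]=1
m&=d>0;Q=P[m]
for _ in range(5):
    c=Q.mean(0);n=np.linalg.svd(Q-c,full_matrices=0)[2][2];n*=np.sign(n[2]);e=(Q-c)@n;Q=Q[abs(e)<max(2*e.std(),.0005)]
print('plane',c,n,e.std(),'yaw',np.degrees(np.arctan2(-n[1],-n[0])))
h=((P-c)@n)*1000;np.savez('pl.npz',c=c,n=n,P=P,h=h)
for y in (209,212,215,244,248,251,254,257,260):print(y,np.round(h[y,168:224],0).astype(int).tolist())
print('print key');
for y in range(208,240,2):print(y,np.round(h[y,430:470],0).astype(int).tolist())
E
```

```text
[432.72215581 432.72215581 320.53862319 236.50073163]
plane [0.47054163 0.05443309 0.0448339 ] [-0.3026532  0.0107875  0.9530397] 0.0005616615904404346 yaw -2.0413357672845347
209 [0, 0, 0, 0, 0, -2, -5, -6, -5, -5, -4, -4, -4, -5, -6, -5, -4, 5, 5, 6, 5, 4, 4, 6, 4, 6, 4, 5, 5, 6, 6, 4, 3, 2, -2, 0, -4, -5, -4, -6, -4, -6, -5, -6, -4, -4, -5, -7, -5, -4, 0, 0, 0, 0, 1, 1]
212 [-1, 1, 0, 1, 0, -2, -4, -4, -4, -4, -5, -4, -5, -5, -4, -5, -5, 4, 4, 5, 6, 6, 5, 4, 6, 5, 6, 5, 5, 5, 4, 5, 5, 1, -1, 1, -2, -3, -2, -5, -2, -4, -4, -2, -2, -2, -3, -4, -2, -3, 0, 1, -1, 0, 0, 0]
215 [0, -1, -1, 0, 0, -4, -4, -4, -5, -5, -4, -4, -4, -6, -6, -4, -5, 5, 4, 5, 5, 4, 6, 4, 6, 5, 5, 4, 6, 5, 3, 4, 4, 2, -2, -1, -3, -4, -4, -5, -5, -5, -3, -5, -3, -6, -4, -4, -4, -5, 0, 0, 0, -1, -1, 1]
244 [1, 0, -1, 1, -1, 1, -1, 1, 0, -1, 0, 0, -1, 0, 0, 1, -1, 1, 2, -1, -1, 1, 0, 0, 1, 0, 0, 1, 0, 0, -1, 0, 0, 1, -1, 0, 0, 1, 0, 1, 0, 0, 0, -1, 0, 1, 0, 0, 1, 2, -1, 0, 1, 0, 0, 1]
248 [0, 0, 0, 0, 1, -1, -5, -6, -4, -4, -4, -5, -4, -5, -6, -4, -4, -5, -4, -4, -5, -5, -4, -4, -4, -6, -4, -4, -5, -4, -4, -4, -4, 
[... 2289 characters left out ...]
 1, 1, 0, 1, 0, 0, 1, -1, 0, 0, 0]
230 [0, -1, 0, 0, 0, -1, 0, 0, 0, -2, 0, 3, 6, 6, 7, 6, 6, 6, 8, 7, 6, 6, 6, 6, 6, 7, 6, 5, -1, 0, 0, 1, 1, -1, 0, 0, -1, 1, 1, -1]
232 [1, -1, 0, 0, 0, 0, -1, 1, -1, -2, 1, 4, 6, 7, 5, 6, 7, 6, 6, 7, 6, 6, 6, 6, 5, 7, 7, 5, 0, 1, 0, 0, 0, -2, -1, 2, 0, 0, 0, -1]
234 [0, 0, 1, 0, -1, -1, 1, 340, 0, -3, 1, 2, 3, 5, 4, 5, 4, 4, 5, 4, 4, 4, 4, 3, 2, 2, 1, -1, -1, -1, -1, 0, 0, -1, -1, 0, 0, 0, 0, 1]
236 [1, 0, 0, 1, 0, 0, 0, 0, 0, 1, -1, 0, -1, 0, 0, -1, 0, 1, -1, 0, 0, 0, 1, 0, -1, -2, 0, -1, 2, 0, 0, 0, 0, 1, -1, -1, 0, 0, 1, -2]
238 [0, 0, 0, 0, 0, 0, 0, 1, 0, 0, 1, 0, 0, -1, 1, 0, 1, 1, 1, 0, -1, 0, 0, 0, 0, 1, -1, 0, 0, -1, 0, 0, 0, 0, 1, -1, -1, 0, 0, 0]
```

```bash
python3 - <<'E'
from h import *
s=np.load('wrist.npz');q=np.load('pl.npz');P,h,c,n=q['P'],q['h'],q['c'],q['n'];o=r.get_obs()
def pix(u,v,hh):
    fx,fy,cx,cy=s['k'];dr=s['T'][:3,:3]@[(u-cx)/fx,(v-cy)/fy,1];o0=s['T'][:3,3];t=((c+n*hh-o0)@n)/(dr@n);return o0+t*dr
def blob(u0,u1,v0,v1,lo,hi):
    m=(h>lo)&(h<hi);M=np.zeros_like(m);M[v0:v1,u0:u1]=m[v0:v1,u0:u1];v,u=np.nonzero(M);print('pix',np.percentile(u,[1,99]),np.percentile(v,[1,99]));Q=P[M];return Q.mean(0),np.ptp(Q,0)
for nm,a in dict(up=(190,225,240,266,3,9),low=(180,210,200,225,3,9),print=(436,462,205,240,3.5,9),orange=(474,505,205,240,3.5,9),warble=(270,300,205,245,3.5,9)).items():
    print(nm,[np.round(x,4) for x in blob(*a)])
# fingers in tool frame
Rt=R.from_rotvec(o['tcp_rot']).as_matrix();F=(P-o['tcp_pos'])@Rt*1000
for v in (280,284,290,300,310):
    for u in range(270,372,6):
        f=F[v,u]
        if f[2]<230: print(v,u,np.round(f).astype(int).tolist(),end=' ')
    print()
E
```

```text
pix [201. 216.] [247. 257.]
up [array([ 0.5092, -0.0266,  0.0633]), array([0.0082, 0.0126, 0.0052])]
pix [185.   200.19] [206. 217.]
low [array([ 0.4784, -0.0377,  0.0534]), array([0.0088, 0.0127, 0.0051])]
pix [441. 457.] [212. 234.]
print [array([0.4976, 0.1602, 0.0587]), array([0.0172, 0.0133, 0.0081])]
pix [480. 497.] [210. 232.]
orange [array([0.4979, 0.1907, 0.0584]), array([0.0172, 0.0129, 0.0081])]
pix [275. 290.] [217. 239.]
warble [array([0.4943, 0.0318, 0.0591]), array([0.017 , 0.0125, 0.0084])]
280 306 [10, -6, 186] 280 312 [10, -4, 186] 280 330 [9, 4, 186] 280 336 [10, 6, 186] 
284 294 [9, -11, 182] 284 300 [10, -8, 181] 284 306 [10, -6, 181] 284 312 [10, -4, 181] 284 318 [8, -1, 185] 284 324 [8, 1, 186] 284 330 [10, 4, 181] 284 336 [9, 6, 182] 284 342 [10, 8, 181] 284 348 [9, 11, 182] 
290 288 [10, -13, 174] 290 294 [9, -10, 176] 290 300 [10, -8, 175] 290 306 [10, -6, 175] 290 312 [10, -3, 175] 290 318 [8, -1, 179] 290 324 [8, 1, 180] 290 330 [9, 3, 176] 290 336 [10, 6, 174] 290 342 [10, 8, 175] 290 348 [10, 10, 175] 290 354 [10, 13, 174] 
300 282 [10, -14, 164] 300 288 [10, -12, 165] 300 294 [10, -10, 165] 300 300 [9, -8, 166] 300 306 [10, -5, 165] 300 312 [10, -3, 165] 300 318 [8, -1, 169] 300 324 [8, 1, 169] 300 330 [10, 3, 166] 300 336 [10, 5, 166] 300 342 [10, 8, 166] 300 348 [10, 10, 165] 300 354 [9, 12, 166] 300 360 [10, 14, 164] 
310 276 [9, -15, 158] 310 282 [10, -13, 157] 310 288 [9, -11, 158] 310 294 [10, -9, 157] 310 300 [10, -7, 157] 310 306 [10, -5, 156] 310 312 [9, -3, 158] 310 318 [8, -1, 161] 310 324 [8, 1, 161] 310 330 [10, 3, 156] 310 336 [10, 5, 156] 310 342 [9, 7, 158] 310 348 [10, 9, 157] 310 354 [10, 11, 157] 310 360 [10, 13, 157]
```

Emit:
carry_out:
  motion:
    - [-0.8,-2.9,3,0,0]
    - [-0.85,-3.0,3,0,0]
    - [0,0,3,0,0]
    - [0,0,3,0,0]
    - [0,0,2,0,0]
    - [0,0,1,0,0]
    - [0,0,0.4,0,0]
    - [0,0,0,0,0]
    - [0,0,0,0,0]
    - [0,0,0,0,0]

```text
time_s: 3.95
tcp_pos: [0.5013, 0.0017, 0.2515]
tcp_rot: [0.089, 3.139, -0.0]
wrist_force: [-0.2, 0.1, 0.3]
grip_width: 0.003
gripper_force: 0.0
```

```bash
python3 - <<'E'
from h import *
p=snap('wrist');o=r.get_obs();print(o['time_s'],np.round(o['tcp_pos'],4),np.round(o['wrist_force'],2))
cv2.imwrite('pics/w4.png',p[:,:,::-1])
E
```

```text
4.0 [0.5012 0.0017 0.2513] [-0.27  1.48 -0.38]
```

View pics/w4.png

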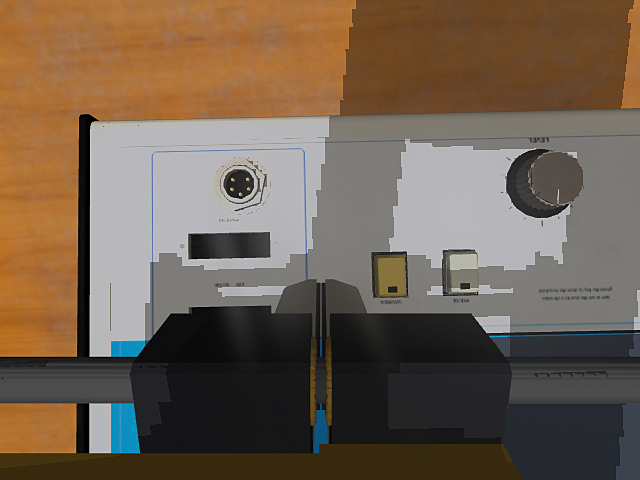

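The fingertips at (320,285) are between the warble key (390,275) and the switch cap, both clear. I'll lower and push right.

Emit:
carry_out:
  motion:
    - [0,0,0.3,0,0]
    - [0,0,0.23,0,0]
    - [0,0,0,0,0]
    - [0,-0.4,0,0,0]
    - [0,-0.4,0,0,0]
    - [0,-0.4,0,0,0]
    - [0,-0.4,0,0,0]
    - [0,-0.4,0,0,0]
    - [0,-0.4,0,0,0]
    - [0,0,0,0,0]

```text
time_s: 5.25
tcp_pos: [0.4996, -0.0226, 0.2455]
tcp_rot: [0.09, 3.14, -0.0]
wrist_force: [0.3, -0.4, -0.2]
grip_width: 0.004
gripper_force: 0.0
```

Emit:
carry_out:
  motion:
    - [0,-0.2,0,0,0]
    - [0,-0.2,0,0,0]
    - [0,0,0,0,0]
    - [0,0,0,0,0]
    - [0,0,0,0,0]
    - [0,0,0,0,0]
    - [0,0,0,0,0]
    - [0,0,0,0,0]
    - [0,0,0,0,0]
    - [0,0,0,0,0]

```text
time_s: 6.5
tcp_pos: [0.4994, -0.0263, 0.2454]
tcp_rot: [-0.089, -3.14, 0.0]
wrist_force: [1.1, -0.2, 0.4]
grip_width: 0.006
gripper_force: 0.1
```

Emit:
carry_out:
  motion:
    - [0,-0.1,0,0,0]
    - [0,-0.1,0,0,0]
    - [0,-0.1,0,0,0]
    - [0,0,0,0,0]
    - [0,0,0,0,0]
    - [0,0,0,0,0]
    - [0,0,0,0,0]
    - [0,0,0,0,0]
    - [0,0,0,0,0]
    - [0,0,0,0,0]

```text
time_s: 7.75
tcp_pos: [0.4992, -0.0289, 0.2456]
tcp_rot: [-0.089, -3.14, -0.002]
wrist_force: [-1.9, 5.1, 2.6]
grip_width: 0.008
gripper_force: 2.8
```

```bash
python3 - <<'E'
from h import *
print([np.round(r.get_obs()[k],4).tolist() for k in('tcp_pos','wrist_force','moment')]);p=snap('side')
cv2.imwrite('pics/s2.png',cv2.resize(p[200:280,280:380],None,fx=7,fy=7,interpolation=cv2.INTER_CUBIC)[:,:,::-1])
E
```

```text
[[0.4992, -0.0289, 0.2456], [-1.8605, 5.1032, 2.5691], [0.886, 0.208, 0.0352]]
```

View pics/s2.png

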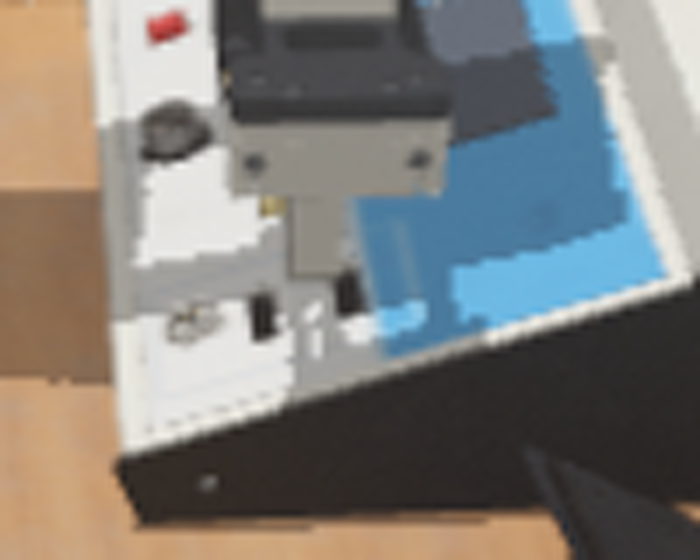

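The side crop shows the fingers against the upper cap (345,290), and the 5 N reaction says it is at its stop. I'll back off, lift, and move sideways to check it on the way.

Emit:
carry_out:
  motion:
    - [0,0.3,0,0,0]
    - [0,0,-2.5,0,0]
    - [0,0,-5,0,0]
    - [0,0,-5,0,0]
    - [0,0,-5,0,0]
    - [0.5,-5.5,0,0,0]
    - [0,-5.8,0,0,0]
    - [0,0,0,0,0]
    - [0,0,0,0,0]
    - [0,0,0,0,0]

```text
time_s: 9.05
tcp_pos: [0.4881, -0.1378, 0.4202]
tcp_rot: [-0.087, -3.14, -0.0]
wrist_force: [-0.6, 0.3, -0.1]
grip_width: 0.005
gripper_force: 0.0
```

```bash
python3 - <<'E'
from h import *
o=r.get_obs();snap('wrist');snap('side');print(np.round(o['tcp_pos'],4),np.round(o['tcp_rot'],3))
s=np.load('wrist.npz');fx,fy,cx,cy=s['k'];d=s['d'];q=np.load('pl.npz');c,n=q['c'],q['n']
v,u=np.mgrid[:480,:640];P=(np.stack([(u-cx)/fx*d,(v-cy)/fy*d,d,np.ones_like(d)],-1)@s['T'].T)[...,:3]
h=((P-c)@n)*1000
for nm,(x,y) in dict(up=(.509,-.035),low=(.478,-.038)).items():
    m=(h>3.3)&(h<9)&(abs(P[...,0]-x)<.008)&(abs(P[...,1]-y)<.03)&(d>0);Q=P[m];print(nm,m.sum(),Q.mean(0),np.ptp(Q,0))
# lid points from side
s=np.load('side.npz');fx,fy,cx,cy=s['k'];d=s['d'];P=(np.stack([(u-cx)/fx*d,(v-cy)/fy*d,d,np.ones_like(d)],-1)@s['T'].T)[...,:3]
m=(P[...,2]>.142)&(P[...,2]<.21)&(P[...,1]<-.29)&(P[...,1]>-.47)&(P[...,0]>.5)&(P[...,0]<.62);Q=P[m]
c=Q.mean(0);n=np.linalg.svd(Q-c,full_matrices=0)[2][2];n*=np.sign(n[2]);print(m.sum(),c,n,Q.min(0),Q.max(0),'tilt',np.degrees(np.arccos(n[2])),'yaw',np.degrees(np.arctan2(-n[1],-n[0])))
E
```

```text
[ 0.4881 -0.1378  0.4202] [-0.087 -3.14  -0.   ]
up 165 [ 0.50875729 -0.04354216  0.06321452] [0.00854729 0.0124991  0.00478457]
low 161 [ 0.47868352 -0.038281    0.05347969] [0.00833037 0.01248371 0.00497052]
1269 [ 0.55576509 -0.38072907  0.16613174] [0.5502408  0.05438647 0.83323296] [ 0.51715291 -0.44166191  0.14200619] [ 0.59761903 -0.30529896  0.18888053] tilt 33.56771179737836 yaw -174.35515073260763
```

The upper cap moved 16.9 mm to its right end and the lower one is unchanged. The lid plane fit agrees: edge ~(0.531,-0.383,0.185), hinge x ~0.613. Now push the lid down.

Emit:
carry_out:
  motion:
    - [-1.45,-4.8,0,0,0]
    - [-1.45,-4.8,0,0,0]
    - [-1.45,-4.8,0,0,0]
    - [-1.45,-4.8,0,0,0]
    - [-1.45,-4.8,0,0,0]
    - [0,0,1.5,0,0]
    - [0,0,1.5,0,0]
    - [0,0,1,0,0]
    - [0,0,1,0,0]
    - [0,0,1,0,0]

```text
time_s: 10.4
tcp_pos: [0.5469, -0.3819, 0.3604]
tcp_rot: [0.088, 3.14, -0.001]
wrist_force: [0.0, 0.2, 0.7]
grip_width: 0.005
gripper_force: 0.3
```

Emit:
carry_out:
  motion:
    - [0,0,1,0,0]
    - [0,0,1,0,0]
    - [0,0,1,0,0]
    - [0,0,0.8,0,0]
    - [0,0,0.8,0,0]
    - [0,0,0.5,0,0]
    - [0,0,0.3,0,0]
    - [0,0,0.3,0,0]
    - [0,0,0,0,0]
    - [0,0,0,0,0]

```text
time_s: 11.65
tcp_pos: [0.5468, -0.3826, 0.3036]
tcp_rot: [0.089, 3.14, -0.0]
wrist_force: [-0.2, -0.2, -0.6]
grip_width: 0.001
gripper_force: 0.0
```

Next go down in small steps to the stop.

Emit:
carry_out:
  motion:
    - [0,0,0.2,0,0]
    - [0,0,0.2,0,0]
    - [0,0,0.2,0,0]
    - [0,0,0.1,0,0]
    - [0,0,0.1,0,0]
    - [0,0,0,0,0]
    - [0,0,0,0,0]
    - [0,0,0,0,0]
    - [0,0,0,0,0]
    - [0,0,0,0,0]

```text
time_s: 12.9
tcp_pos: [0.5472, -0.3826, 0.3009]
tcp_rot: [0.088, 3.138, -0.003]
wrist_force: [-12.1, 8.4, 29.5]
grip_width: 0.003
gripper_force: 15.4
```

Emit:
carry_out:
  motion:
    - [0,0,-1,0,0]
    - [0,0,-4,0,0]
    - [0,0,-4,0,0]
    - [0,0,-3.5,0,0]
    - [0,5,0,0,0]
    - [0,5,0,0,0]
    - [0,5,0,0,0]
    - [0,5,0,0,0]
    - [0,0,0,0,0]
    - [0,0,0,0,0]

```text
time_s: 14.15
tcp_pos: [0.5582, -0.183, 0.4204]
tcp_rot: [0.088, 3.14, -0.001]
wrist_force: [0.4, 0.4, -0.5]
grip_width: 0.007
gripper_force: 0.0
```

```bash
python3 - <<'E'
from h import *
snap('side');o=r.get_obs();print(o['time_s'],np.round(o['tcp_pos'],4),np.round(o['wrist_force'],2))
s=np.load('side.npz');p=s['p'];fx,fy,cx,cy=s['k'];d=s['d'];v,u=np.mgrid[:480,:640];P=(np.stack([(u-cx)/fx*d,(v-cy)/fy*d,d,np.ones_like(d)],-1)@s['T'].T)[...,:3]
q=(P-[.6127,-.375,0]);X=q[...,0]*.995+q[...,1]*.098;Y=-q[...,0]*.098+q[...,1]*.995
for a in np.arange(-.14,.01,.01):
    m=(abs(X-a)<.004)&(abs(Y)<.04)&(P[...,2]>.05)&(d>0);print(round(a,3),m.sum(),np.round(np.median(P[...,2][m]),4))
cv2.imwrite('pics/s3.png',cv2.resize(p[250:390,300:440],None,fx=4,fy=4,interpolation=cv2.INTER_CUBIC)[:,:,::-1])
E
```

```text
14.2 [ 0.5581 -0.1836  0.4204] [-0.48 -0.5  -0.33]
-0.14 140 0.0883
-0.13 140 0.0914
-0.12 144 0.0949
-0.11 149 0.0976
-0.1 163 0.1047
-0.09 133 0.1068
-0.08 131 0.1097
-0.07 127 0.1129
-0.06 141 0.1161
-0.05 141 0.1193
-0.04 148 0.1224
-0.03 141 0.1258
-0.02 145 0.1291
-0.01 155 0.1324
0.0 122 0.1375
0.01 8 0.1368
```

View pics/s3.png

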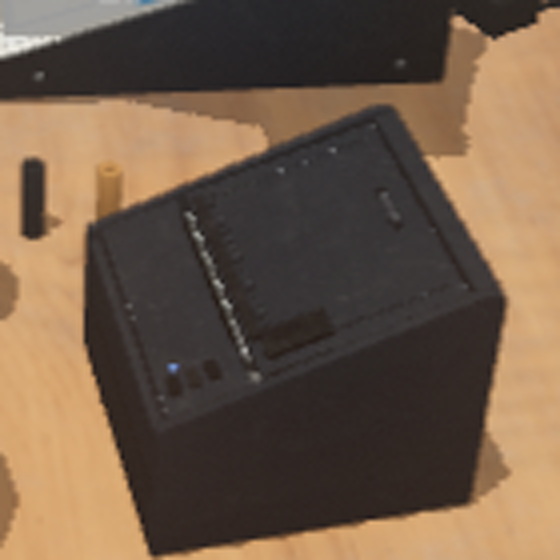

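The crop shows the lid lying flush between the side walls at (330,200), and its depth profile slopes ~18°, so it is shut. The batteries still stand at (33,197) and (108,188). Now the print key.

Emit:
carry_out:
  motion:
    - [1.47,5.66,0,0,0]
    - [1.47,5.66,0,0,0]
    - [1.47,5.66,0,0,0]
    - [1.47,5.66,0,0,0]
    - [1.47,5.66,0,0,0]
    - [1.47,5.66,0,0,0]
    - [0,0,4.5,0,0]
    - [0,0,4.5,0,0]
    - [0,0,4,0,0]
    - [0,0,0,0,0]

```text
time_s: 15.45
tcp_pos: [0.4882, 0.1598, 0.2868]
tcp_rot: [-0.091, -3.133, 0.003]
wrist_force: [0.1, -0.1, 0.9]
grip_width: 0.002
gripper_force: 0.0
```

Emit:
carry_out:
  motion:
    - [0,0,1.5,0,0]
    - [0,0,1.3,0,0]
    - [0,0,0.3,0,0]
    - [0,0,0.2,0,0]
    - [0,0,0.1,0,0]
    - [0,0,0,0,0]
    - [0,0,0,0,0]
    - [0,0,0,0,0]
    - [0,0,0,0,0]
    - [0,0,0,0,0]

```text
time_s: 16.7
tcp_pos: [0.4893, 0.1612, 0.2565]
tcp_rot: [0.089, 3.14, -0.0]
wrist_force: [0.2, 0.6, -0.7]
grip_width: 0.006
gripper_force: 0.0
```

```bash
python3 - <<'E'
from h import *
o=r.get_obs();print(o['time_s'],np.round(o['tcp_pos'],4),np.round(o['wrist_force'],2));p=snap('wrist')
cv2.imwrite('pics/w5.png',p[:,:,::-1])
E
```

```text
16.7 [0.4893 0.1612 0.2565] [ 0.19  0.55 -0.69]
```

View pics/w5.png

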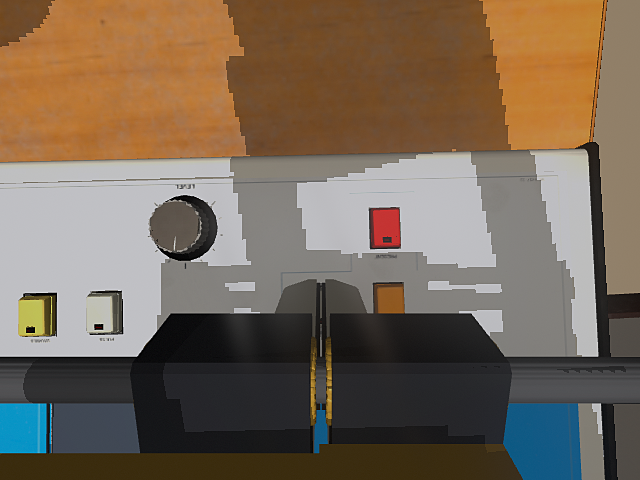

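The fingertips at (320,285) are over the print key, clear of the orange neighbour (389,298) and the red key (385,228). I'll go down in small steps.

Emit:
carry_out:
  motion:
    - [0,0,0.4,0,0]
    - [0,0,0.4,0,0]
    - [0,0,0.1,0,0]
    - [0,0,0.1,0,0]
    - [0,0,0,0,0]
    - [0,0,0,0,0]
    - [0,0,0,0,0]
    - [0,0,0,0,0]
    - [0,0,0,0,0]
    - [0,0,0,0,0]

```text
time_s: 18.0
tcp_pos: [0.4893, 0.1612, 0.2464]
tcp_rot: [-0.089, -3.14, -0.0]
wrist_force: [0.3, -0.4, 1.0]
grip_width: 0.002
gripper_force: 0.0
```

Emit:
carry_out:
  motion:
    - [0,0,0.1,0,0]
    - [0,0,0.1,0,0]
    - [0,0,0,0,0]
    - [0,0,0,0,0]
    - [0,0,0,0,0]
    - [0,0,0,0,0]
    - [0,0,0,0,0]
    - [0,0,0,0,0]
    - [0,0,0,0,0]
    - [0,0,0,0,0]

```text
time_s: 19.25
tcp_pos: [0.4895, 0.1612, 0.2448]
tcp_rot: [0.089, 3.139, 0.0]
wrist_force: [0.2, -1.4, 5.1]
grip_width: 0.006
gripper_force: 2.5
```

Emit:
carry_out:
  motion:
    - [0,0,0.1,0,0]
    - [0,0,0.1,0,0]
    - [0,0,0,0,0]
    - [0,0,0,0,0]
    - [0,0,0,0,0]
    - [0,0,0,0,0]
    - [0,0,0,0,0]
    - [0,0,0,0,0]
    - [0,0,0,0,0]
    - [0,0,0,0,0]

```text
time_s: 20.5
tcp_pos: [0.4898, 0.1612, 0.2439]
tcp_rot: [0.089, 3.139, 0.0]
wrist_force: [-4.1, -1.8, 13.6]
grip_width: 0.005
gripper_force: 7.4
```

Emit:
carry_out:
  motion:
    - [0,0,0.1,0,0]
    - [0,0,0,0,0]
    - [0,0,0,0,0]
    - [0,0,0,0,0]
    - [0,0,0,0,0]
    - [0,0,0,0,0]
    - [0,0,0,0,0]
    - [0,0,0,0,0]
    - [0,0,0,0,0]
    - [0,0,0,0,0]

```text
time_s: 21.75
tcp_pos: [0.4899, 0.1612, 0.2437]
tcp_rot: [0.089, 3.139, 0.0]
wrist_force: [-7.9, -2.7, 21.6]
grip_width: 0.006
gripper_force: 11.4
```

```bash
python3 -c "
from station import r
print(r.close_job())"
```

```text
the job is handed in; nothing more can be done
None
```

I pushed the printer lid shut and slid the upper switch fully right (right ear). I handed the job in at about 22 s with the print key bottomed and held at about 22 N; the handing-in call did not report a verdict.

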